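# Put two model wagons away in the rack tier that fits each one's height

## Task

Put the two model railway wagons from the dark mat away in the plywood rack, each in the tier that suits its height: the tall closed box wagon in the high lower tier, the low flat wagon in the shallow upper tier. Slide each one in lengthways, standing upright on its wheels, until its front end is against the back panel; keep the wagons from tipping over and leave the screwdriver, the carton and the bottle where they are.

Things in the scene. Friction and masses are not known exactly. Their poses are not given: they have to be found in the camera images.
- rack: fixed two-tier rack of bare 6 mm plywood, open at the front only, 112 mm deep (its x), 74 mm wide (y), 177 mm high. Origin: centre of its underside on the worktop; +x points from the open front into the rack (the way a wagon slides in), z up. Front edges at x = -56 mm, inner face of the back panel at x = +50 mm, inner width 62 mm. A wagon that is home sticks out about 20 mm
- lower_mouth (a point): middle of the front edge of the lower tier's floor, 62 mm above the worktop; axes as the rack's. This tier is 60 mm high inside
- upper_mouth (a point): middle of the front edge of the upper tier's floor, 128 mm above the worktop; axes as the rack's. This tier is 43 mm high inside, under a roof 6 mm thick
- box_wagon: tall closed brown box wagon, a model; solid body 32 mm wide (its x), 124 mm long (its y; couplers reach 2 mm farther at each end), top at 52 mm. Origin: centre of its underside at wheel level, z up. Both ends are alike for this job; it does not roll but slides; 70 to 120 g, balanced at its middle
- flat_wagon: low flat wagon loaded with two small crates, a model; treated as a solid block 32 mm wide (its x), 128 mm long (its y), top at 35 mm. Origin: centre of its underside at wheel level, z up. Both ends are alike for this job; it does not roll but slides; 70 to 120 g, balanced at its middle
- mat: dark rubber mat fixed on the worktop, 165 x 240 x 3 mm; both wagons stand on it side by side, roughly along its y axis (which points roughly to the rack), 80 mm apart. Origin: centre of its underside. White switches 30 mm high lie on its robot side, a blue case 36 mm high on its far side. Beware the roof rafter on the robot's right: x 0.29 to 0.74, y below -0.44, from 0.27 m up
- screwdriver: bystander: small screwdriver with a yellow handle, 114 x 13 x 15 mm, lying on the worktop between the mat and the rack. Origin: under its middle
- coupler_carton: bystander: small yellow carton, 44 x 70 x 24 mm, near the vice. Origin: centre of its underside
- cement_bottle: bystander: small plastic bottle with a needle, 34 mm in diameter, 122 mm high, standing beyond the parts case near the pliers. Origin: centre of its underside

How it is judged:
By the outcome, as a careful person would: the job done as asked, in the order asked, and still so for the second after the job is handed in, with the robot touching nothing.
It also fails if it takes over 69 s, if anything falls off the work surface, if the arm or the gripper's body presses on something with over 40 N, if the wrist force passes 120 N, or if a joint passes its speed limit or range.

## Robot

A 6-joint arm with a two-finger parallel gripper is mounted at the origin on a cart in front of the work surface, level with it; the furniture and walls round the work are solid. World frame = base frame: x ahead of the robot, y to its left, z up, the work surface at z = 0. Lengths are in m, angles in rad, forces in N, time in s.
With the tool pointing down it reaches from about 0.35 to 0.925 m from the base axis. Payload 6.4 kg.
Tool frame: the origin (TCP) lies at the very end of the fingers, on their centre line; the grasp point (between the pads) lies 19 mm behind it; z points along the fingers, y is the line along which they close (so a half turn about z gives the same grasp; the last joint's range is limited). The gripper opens to 94 mm and grips with 3 to 60 N. Pads are 16 mm wide; open, the fingers measure 119 mm over their backs; the gripper's body (75 mm by 177 mm) begins 78 mm behind the grasp point.
Start: joints at [-1.305, 0.245, 1.558, -0, 1.339, -0.174], TCP at [0.277, -0.588, 0.205] pointing down, gripper open.
Joint ranges: [-3.13, 3.13], [-1.02, 2.26], [0.13, 2.54], [-0.95, 4.09], [0.21, 2.88], [-2.74, 2.74]. Speed limits (rad/s): [2.57, 2.57, 3.14, 3.14, 3.14, 3.14].

## Interface

Orientations are given as a unit quaternion [w, x, y, z].
In Python, from station import manip, imaging, workorder gives the robot as it stands (manip), with the cameras (imaging) and the job (workorder).
- The arm moves only by the shell command python3 steer.py 'ROWS' [FORCE]. ROWS is rows parted by semicolons, their numbers by spaces, 1 to 20 of them, each of 7 numbers: a rotation vector rx, ry, rz in rad, then dx, dy, dz in m, then the opening from 0.0 (shut) to 1.0 (fully open); each row is the pose to reach, as a shift and turn from the pose commanded when the command began, along the tool's axes at that moment; what a row does not reach only later rows make up. A row lasts 1/8 s, in which the tool goes at most 0.0625 m and 0.188 rad, less where a joint would pass 70% of its speed; a pose out of reach is approached as far as the arm can. The fingers move at their own pace and stop on an object; FORCE is the grip in N (left out, the last holds). Time passes only in rows, so rows that do not move let the fingers close. It prints the time, the measured TCP pose, the force, the opening and the grip force at its end.
- manip.observe(): the state, without advancing time (a new reading comes with each control period).
- imaging.capture(name): name is "scene" or "top" or "wrist"; returns a dict with "image" (480x640x3 uint8, red, green, blue), "fx", "fy", "cx", "cy" (pixels), "distortion" ([k1, k2, p1, p2, k3] as OpenCV has them; the pictures are not rectified), "world_from_camera" (4x4, takes a point from camera to world coordinates). Camera axes: x right, y up, looking along -z (the intrinsics and any distortion apply to the point x, -y, -z); pixel columns grow to the right and rows downward; lengths in m; the calibration is good to about 2 mm. A picture is of the moment at which its call begins. There is no depth.
- workorder.finish_job(): hands the job in; it is judged then, once.
The state is a dict: "clock": time; "q": joint angles; "qvel": joint speeds; "joint_efforts": joint torques, N m; "tcp_pos": TCP position; "tcp_rot": TCP orientation; "wrist_force": force on the tool from outside, world axes, zero at the start; "ft_torque": the same for the moment, N m; "gripper_width": opening from 0.0 (shut) to 1.0 (fully open); "finger_force": force on a finger pad.
Only numpy, scipy, OpenCV 4.12 (cv2) and the standard library are available. Lean on these libraries where they do the work, as an engineer would, in place of code of your own. Each camera call takes 0.05 s, during which the arm holds its last target. There are 200 camera calls.

## Working session

There is one attempt and no reset: what is moved stays moved. The work goes in short steps, Python scripts to look and compute and a shell command to move; the robot and the scene stay as the last step left them, time stands still between calls to the robot, and variables do not carry over. Pictures are saved under pics/ and viewed, at most 10 in all, crops included, and the job is handed in when it is done.

```bash
ls; mkdir -p pics; python3 - <<'E'
from station import manip, imaging, workorder
import cv2,json,numpy as np
for n in("scene","top"):
    c=imaging.capture(n); cv2.imwrite(f"pics/{n}0.png",c["image"][...,::-1]); np.savez(f"pics/{n}0.npz",**c)
    print(n,c["fx"],c["cx"],c["cy"],c["distortion"],np.round(c["world_from_camera"],3).tolist())
s=manip.observe(); print(s)
E
```

```text
pics
station.py
steer.py
scene 497.25577891008896 323.6437601672947 232.2197712022316 [-0.12052398  0.          0.          0.          0.        ] [[-0.826, 0.406, -0.391, 0.261], [-0.563, -0.585, 0.584, 0.44], [0.008, 0.702, 0.712, 0.728], [0.0, 0.0, 0.0, 1.0]]
top 460.82159891542545 315.5941889549988 240.40957163675523 [0.0182481 0.        0.        0.        0.       ] [[0.204, 0.921, -0.332, 0.308], [-0.979, 0.193, -0.067, -0.116], [0.003, 0.339, 0.941, 0.902], [0.0, 0.0, 0.0, 1.0]]
{'clock': 0.1, 'q': array([-1.30511615e+00,  2.45695549e-01,  1.55887359e+00, -2.46686145e-05,
        1.33871856e+00, -1.74042884e-01]), 'qvel': array([ 2.95177088e-05, -3.66725022e-03, -1.42523621e-03,  1.56925841e-04,
        1.28425812e-03, -1.25575358e-03]), 'joint_efforts': array([-9.19471968e-04, -4.16919029e+01, -3.15522695e+01,  6.86551561e-02,
        3.10198939e-02, -4.22389769e-05]), 'tcp_pos': array([ 0.27658687, -0.58762182,  0.20449666]), 'tcp_rot': array([-8.46083524e-04,  9.75926687e-01,  2.18097188e-01, -5.08073832e-05]), 'wrist_force': array([-0.45498759,  0.01988053,  0.20721108]), 'ft_torque': array([0.06072586, 0.00581037, 0.01485602]), 'finger_force': 0.0, 'gripper_width': 0.9991760188282183}
```

View pics/scene0.png

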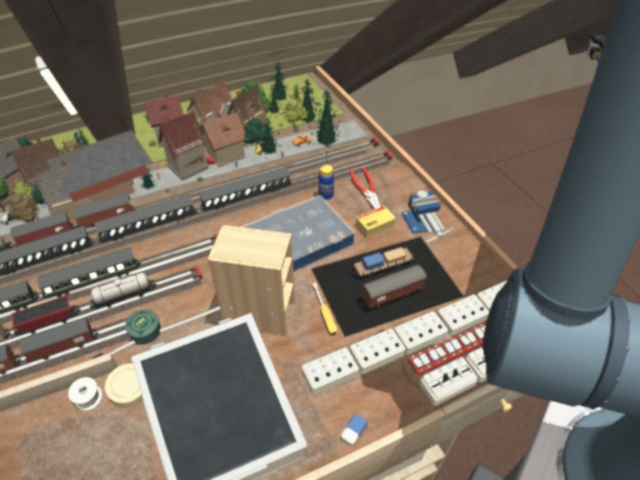

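View pics/top0.png

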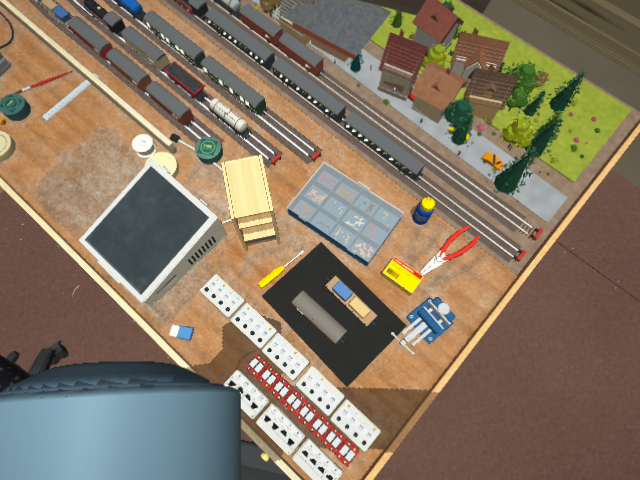

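```bash
python3 - <<'E'
import cv2,numpy as np
def comp(n,boxes,s,out):
    im=cv2.imread(f"pics/{n}0.png"); ps=[]
    for x0,y0,x1,y1 in boxes:
        c=cv2.resize(im[y0:y1,x0:x1],None,fx=s,fy=s,interpolation=cv2.INTER_CUBIC)
        for x in range(-(-x0//20)*20,x1,20):
            cv2.line(c,(int((x-x0+.5)*s),0),(int((x-x0+.5)*s),8),(0,0,255),1); cv2.putText(c,str(x),(int((x-x0)*s)-8,20),0,.35,(0,0,255),1)
        for y in range(-(-y0//20)*20,y1,20):
            cv2.line(c,(0,int((y-y0+.5)*s)),(8,int((y-y0+.5)*s)),(0,0,255),1); cv2.putText(c,str(y),(9,int((y-y0+.5)*s)+4),0,.35,(0,0,255),1)
        ps.append(c)
    h=max(p.shape[0] for p in ps)
    cv2.imwrite(out,np.hstack([cv2.copyMakeBorder(p,0,h-p.shape[0],0,0,0) for p in ps]))
comp("top",[(255,240,405,385),(218,145,286,255)],3.6,"pics/topc.png")
comp("scene",[(305,235,465,335),(204,222,300,340)],3.1,"pics/scenec.png")
E
```

```text
(no output)
```

View pics/topc.png

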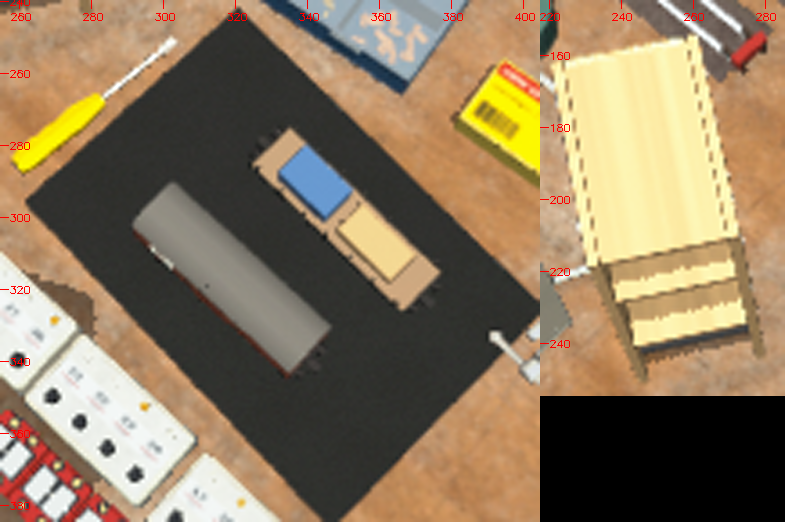

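View pics/scenec.png

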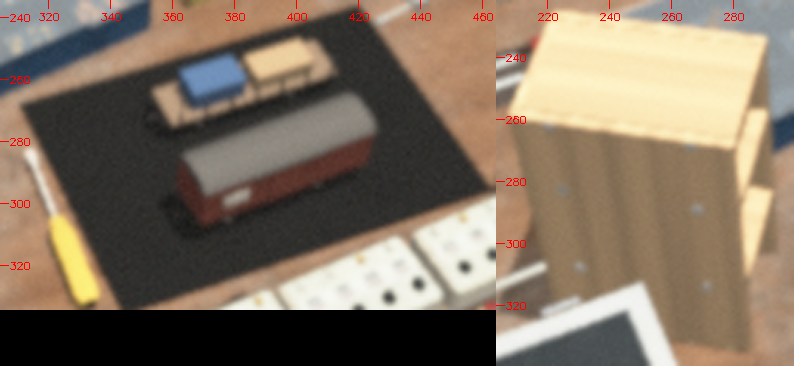

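```bash
cat > h.py <<'E'
import cv2,numpy as np
from scipy.optimize import least_squares
from scipy.spatial.transform import Rotation as R
def proj(c,P):
    M=np.linalg.inv(c["world_from_camera"]); p=np.atleast_2d(P)@M[:3,:3].T+M[:3,3]; p=p*[1,-1,-1]
    K=np.array([[c["fx"],0,c["cx"]],[0,c["fy"],c["cy"]],[0,0,1.]])
    return cv2.projectPoints(p,np.zeros(3),np.zeros(3),K,c["distortion"])[0][:,0]
def pix2(c,uv,z):
    r=least_squares(lambda q:(proj(c,[[q[0],q[1],z]])-uv).ravel(),[.55,-.2]); return r.x
E
python3 - <<'E'
from h import *
T=np.load("pics/top0.npz");S=np.load("pics/scene0.npz")
tm=lambda a:np.array(a)/3.6+[254.5,239.5]; tr=lambda a:(np.array(a)-[540,0])/3.6+[217.5,144.5]
sm=lambda a:np.array(a)/3.1+[304.5,234.5]; sr=lambda a:(np.array(a)-[496,0])/3.1+[203.5,221.5]
# order: far/rackend, near/rackend, far/tail, near/tail  (local x along, y left)
def fit(t,s,W,z0,zfree,L0,Lfree,yaw0,name,only=None):
    def pts(q):
        x,y,a,z,L=q; z=z if zfree else z0; L=L if Lfree else L0
        loc=np.array([[L/2,-W/2],[L/2,W/2],[-L/2,-W/2],[-L/2,W/2]])
        c,s_=np.cos(a),np.sin(a)
        return np.c_[loc@np.array([[c,s_],[-s_,c]])+[x,y],np.full(4,z)]
    def f(q):
        P=pts(q);r=[]
        if only!="s": r.append(proj(T,P)-t)
        if only!="t": r.append(proj(S,P)-s)
        return np.concatenate(r).ravel()
    c=pix2(T,np.mean(t,0),z0)
    r=least_squares(f,[*c,yaw0,z0,L0]); print(name,only,np.round(r.x,4),np.round(f(r.x),1))
    return r.x
# find headings
def head(t,z):
    a=pix2(T,(t[0]+t[1])/2,z);b=pix2(T,(t[2]+t[3])/2,z);d=a-b;print("len",np.hypot(*d),"wid",[np.hypot(*(pix2(T,t[0],z)-pix2(T,t[1],z)))]);return np.arctan2(d[1],d[0])
# rack: +x into the rack ; "far" = -y local (right)
t=tr([[693,38],[556,66],[739,237],[595,267]]); s=sr([[555,10],[511,112],[768,37],[737,150]])
h=head(t,.177)
for o in(None,"t","s"):fit(t,s,.074,.177,0,.112,0,h,"rack",o)
t=tm([[173,182],[133,223],[330,327],[290,366]]); s=sm([[182,158],[205,192],[352,95],[376,130]])
h=head(t,.048)
for o in(None,"t","s"):fit(t,s,.032,.048,0,.124,0,h,"box",o)
fit(t,s,.032,.048,1,.124,1,h,"boxfree")
t=tm([[291,128],[254,163],[440,270],[403,310]]); s=sm([[152,88],[172,128],[318,40],[338,73]])
h=head(t,.025)
for o in(None,"t","s"):fit(t,s,.032,.022,0,.124,1,h,"flat",o)
fit(t,s,.032,.02,1,.124,1,h,"flatfree")
for n,p in dict(mtop=[240,8],mleft=[27,202],mbot=[337,522],sdtip=[175,40],sdend=[20,165]).items(): print(n,pix2(T,tm(p),.003))
for p in ([425,212],[402,275]): print(pix2(T,p,.05))
from station import manip, imaging, workorder
E
```

```text
len 0.11042045357209952 wid [np.float64(0.06873502750999186)]
rack None [0.6384 0.0741 0.4335 0.177  0.112 ] [ 1.3 -1.  -1.6 -0.7  0.8 -0.3 -2.   0.3  0.6 -0.4 -0.2  1.   0.9 -0.5
  0.3 -1.2]
rack t [0.6379 0.0732 0.4409 0.177  0.112 ] [ 1.4 -0.8 -1.5 -0.1  1.4 -0.1 -1.3  0.8]
rack s [0.6386 0.0748 0.4258 0.177  0.112 ] [ 0.5 -0.4 -0.7  1.1  0.6 -0.  -0.3 -0.7]
len 0.1099903032654712 wid [np.float64(0.030096224804990912)]
box None [ 0.4647 -0.0912  1.0369  0.048   0.124 ] [-2.6 -2.4 -3.1 -1.6  3.1  1.8  2.7  4.  -3.9 -0.1 -2.5  2.3  1.2 -2.3
  3.2 -1.4]
box t [ 0.4658 -0.0908  1.0292  0.048   0.124 ] [-2.5 -3.1 -3.  -2.4  2.9  1.4  2.4  3.6]
box s [ 0.4638 -0.0915  1.0451  0.048   0.124 ] [-3.2  0.3 -1.7  2.6  1.6 -2.4  3.6 -1.5]
boxfree None [ 0.4648 -0.0913  1.0229  0.0471  0.111 ] [ 0.4 -0.3 -0.3  0.4  0.3 -0.2 -0.3  1.8 -0.7 -1.4  0.5  1.  -1.5 -0.6
  0.1  0.5]
len 0.11068560048270876 wid [np.float64(0.028319251904026326)]
flat None [ 0.5127 -0.1438  0.9809  0.0221  0.1125] [-0.2 -1.  -1.4  0.3  0.1  0.1 -1.2  0.7  0.2 -0.6  0.9 -1.3 -0.9 -1.1
  0.7 -0.4]
flat t [ 0.513  -0.1451  0.9871  0.0569  0.1111] [ 0.6 -0.7 -0.6  0.7  0.6 -0.4 -0.6  0.3]
flat s [ 0.512  -0.1416  0.9744  0.022   0.1136] [-0.3  0.2  0.2 -0.5 -0.7 -0.3  0.8  0.5]
flatfree None [ 0.5138 -0.1453  0.9801  0.0175  0.1129] [ 0.5 -0.9 -0.7  0.4  0.7  0.2 -0.5  0.8 -0.1  0.3  0.5 -0.5 -1.2 -0.3
  0.3  0.4]
mtop [ 0.62480884 -0.06424967]
mleft [0.48938944 0.02796209]
mbot [ 0.35882584 -0.16980844]
sdtip [ 0.59817331 -0.03180371]
sdend [0.50892522 0.03686544]
[ 0.71314956 -0.25831652]
[ 0.57380083 -0.23178446]
```

```bash
cat >> h.py <<'E'
def frame(h,th):
    x=np.array([np.cos(h)*np.cos(th),np.sin(h)*np.cos(th),np.sin(th)]);z=np.array([np.cos(h)*np.sin(th),np.sin(h)*np.sin(th),-np.cos(th)])
    return np.c_[x,np.cross(z,x),z]
def go(seq,th=.35):
    """grasp-point targets (x,y,z,h) -> rows from the present pose, one pose each"""
    from station import manip, imaging, workorder
    s=manip.observe(); q=s["tcp_rot"]; R0=R.from_quat(q,scalar_first=True).as_matrix(); p0=s["tcp_pos"]
    for x,y,z,h in seq:
        F=frame(h,th); p=np.array([x,y,z])+.019*F[:,2]
        print(np.round(np.r_[R.from_matrix(R0.T@F).as_rotvec(),R0.T@(p-p0)],3), "dist",np.round(np.linalg.norm(p-p0),3))
E
python3 - <<'E'
from h import *
T=np.load("pics/top0.npz");S=np.load("pics/scene0.npz")
r=least_squares(lambda P:np.r_[(proj(T,P)-[220,221]).ravel(),(proj(S,P)-[248,318]).ravel()],[.5,.1,.05]);print("monitor corner",r.x,r.fun)
go([(.22,-.42,.22,.44)],0)
go([(.452,-.1126,.14,1.03),(.452,-.1126,.033,1.03)])
E
```

```text
monitor corner [0.60485921 0.13190901 0.07889854] [-0.01617621 -2.64163034  1.84086293  1.12044923]
[-0.002 -0.    -0.     0.02  -0.176  0.004] dist 0.177
[ 0.102  0.339 -0.584  0.366 -0.359  0.083] dist 0.519
[ 0.102  0.339 -0.584  0.366 -0.358  0.19 ] dist 0.547
```

```bash
python3 steer.py '0 0 0 0.02 -0.176 0 1; 0 0 0 0.02 -0.176 0 1; 0 0 0 0.02 -0.176 0 1; 0 0 0 0.02 -0.176 0 1; 0.102 0.339 -0.584 0.366 -0.359 0.083 0.64; 0.102 0.339 -0.584 0.366 -0.359 0.083 0.64; 0.102 0.339 -0.584 0.366 -0.359 0.083 0.64; 0.102 0.339 -0.584 0.366 -0.359 0.083 0.64; 0.102 0.339 -0.584 0.366 -0.359 0.083 0.64; 0.102 0.339 -0.584 0.366 -0.359 0.083 0.64; 0.102 0.339 -0.584 0.366 -0.359 0.083 0.64; 0.102 0.339 -0.584 0.366 -0.359 0.083 0.64; 0.102 0.339 -0.584 0.366 -0.359 0.083 0.64; 0.102 0.339 -0.584 0.366 -0.359 0.083 0.64'
python3 - <<'E'
from h import *
from station import manip, imaging, workorder
c=imaging.capture("wrist"); im=c["image"][...,::-1].copy()
# overlay predicted wagons
for (x,y,a,z) in ((.4648,-.0912,1.03,.055),(.5132,-.1445,.98,.02)):
    u=np.array([np.cos(a),np.sin(a)]);v=np.array([-u[1],u[0]])
    P=[np.r_[np.array([x,y])+i*.062*u+j*.016*v,z] for i,j in((1,1),(1,-1),(-1,-1),(-1,1))]
    cv2.polylines(im,[proj(c,P).astype(np.int32)],True,(0,255,0),1)
cv2.imwrite("pics/w1.png",im); np.savez("pics/w1.npz",**c)
go([(.452,-.1126,.033,1.03)])
E
```

```text
clock: 1.85
tcp_pos: [0.4551, -0.1088, 0.1228]
tcp_rot: [-0.085, 0.858, 0.484, 0.151]
wrist_force: [0.3, 0.1, 0.9]
gripper_width: 0.639
finger_force: 0.0
[ 0.002  0.001 -0.002 -0.035 -0.001  0.102] dist 0.108
```

View pics/w1.png

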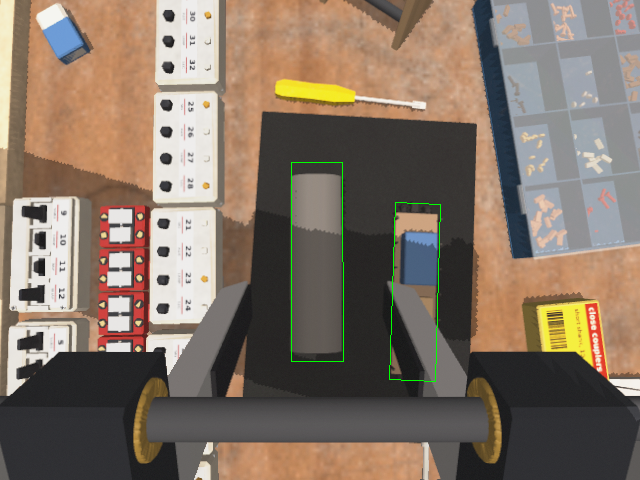

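```bash
python3 steer.py '0 0 0 -0.018 0 0.051 0.64; 0 0 0 -0.035 -0.001 0.102 0.64; 0 0 0 -0.035 -0.001 0.102 0.64; 0 0 0 -0.035 -0.001 0.102 0.64; 0 0 0 -0.035 -0.001 0.102 0.2; 0 0 0 -0.035 -0.001 0.102 0.2; 0 0 0 -0.035 -0.001 0.102 0.2; 0 0 0 -0.035 -0.001 0.102 0.2' 30
python3 - <<'E'
from h import *
from station import manip, imaging, workorder
s=manip.observe(); F=R.from_quat(s["tcp_rot"],scalar_first=True).as_matrix(); print("grasp",s["tcp_pos"]-.019*F[:,2])
h=.434; u=np.array([np.cos(h),np.sin(h)]); o=np.array([.6384,.0741])
g=lambda cx,z:(*(o+(cx-.025)*u),z,h)   # cx = wagon centre in rack x
go([(.452,-.1126,.12,1.03),g(-.16,.062+.005+.030),g(-.05,.097)])
E
```

```text
clock: 2.9
tcp_pos: [0.4558, -0.1056, 0.0154]
tcp_rot: [-0.085, 0.857, 0.485, 0.152]
wrist_force: [-1.8, -0.3, 4.5]
gripper_width: 0.329
finger_force: 30.0
grasp [ 0.45242991 -0.11118967  0.03322349]
[ 0.002  0.001  0.     0.028  0.    -0.082] dist 0.087
[-0.202  0.     0.56   0.116 -0.036 -0.026] dist 0.124
[-0.202  0.     0.56   0.202  0.026  0.006] dist 0.203
```

```bash
python3 steer.py '0 0 0 0.014 0 -0.041 0.2; 0 0 0 0.028 0 -0.082 0.2; 0 0 0 0.028 0 -0.082 0.2; -0.067 0 0.187 0.06 -0.01 -0.06 0.2; -0.134 0 0.373 0.09 -0.02 -0.045 0.2; -0.202 0 0.56 0.116 -0.036 -0.026 0.2; -0.202 0 0.56 0.116 -0.036 -0.026 0.2; -0.202 0 0.56 0.116 -0.036 -0.026 0.2; -0.202 0 0.56 0.116 -0.036 -0.026 0.2'
python3 - <<'E'
from h import *
from station import manip, imaging, workorder
ims=[]
s=manip.observe(); F=R.from_quat(s["tcp_rot"],scalar_first=True).as_matrix(); print("grasp",s["tcp_pos"]-.019*F[:,2],"h",np.arctan2(F[1,0],F[0,0]))
for n,(x0,y0,x1,y1) in dict(top=(200,140,340,300),scene=(190,210,350,370)).items():
    c=imaging.capture(n); np.savez(f"pics/{n}1.npz",**c)
    ims.append(cv2.resize(np.ascontiguousarray(c["image"][y0:y1,x0:x1,::-1]),None,fx=2.5,fy=2.5,interpolation=cv2.INTER_CUBIC))
cv2.imwrite("pics/pre1.png",np.hstack(ims))
E
```

```text
clock: 4.03
tcp_pos: [0.4756, -0.0011, 0.078]
tcp_rot: [-0.038, 0.962, 0.212, 0.169]
wrist_force: [-0.3, -0.1, -0.8]
gripper_width: 0.326
finger_force: 30.0
grasp [ 0.46977104 -0.00390255  0.09585421] h 0.4340533199750891
```

View pics/pre1.png

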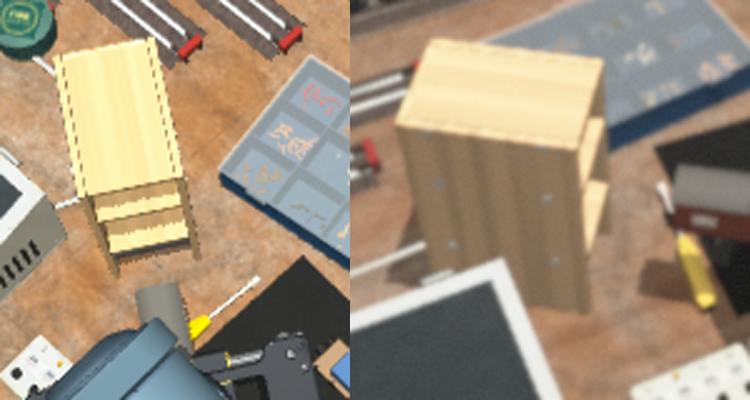

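```bash
python3 - <<'E'
from h import *
T=np.load("pics/top1.npz");S=np.load("pics/scene1.npz")
h=.434;u=np.array([np.cos(h),np.sin(h)]);v=np.array([-u[1],u[0]]);g=np.array([.4698,-.0039])
for d in(.018,.025): print(d,[ (proj(T,[np.r_[g+(d+.060)*u+j*v,.112]])[0]-[199.5,139.5])*2.5 for j in(.016,-.016)])
print((proj(S,[np.r_[g+.085*u+.016*v,z] for z in(.112,.066)])-[189.5,209.5])*2.5+[350,0])
o=np.array([.6384,.0741])
print("scene floor mouth L/R lower, upper",(proj(S,[np.r_[o-.056*u+j*v,z] for z in(.062,.128,.177) for j in(.031,-.031)])-[189.5,209.5])*2.5+[350,0])
print("top mouth",(proj(T,[np.r_[o-.056*u+j*v,z] for z in(.062,.128,.177) for j in(.031,-.031)])-[199.5,139.5])*2.5)
gg=lambda cx,z:(*(o+(cx-.025)*u),z,h)
go([gg(-.11,.097),gg(-.07,.097),gg(-.049,.097),gg(-.049,.092)])
E
```

```text
0.018 [array([134.24239121, 292.28535351]), array([177.95596843, 282.75640475])]
0.025 [array([132.47992159, 283.27420503]), array([176.07819046, 273.80047729])]
[[662.86936305 199.67346469]
 [663.21103748 243.18537258]]
scene floor mouth L/R lower, upper [[591.66515781 255.50751866]
 [610.99324647 182.43790272]
 [586.6256763  192.51418399]
 [607.43341373 118.24550664]
 [582.49971921 140.28130661]
 [604.54366993  65.42374801]]
top mouth [[111.20747571 254.07700661]
 [189.8622619  237.18043277]
 [ 98.03080712 223.15256291]
 [182.6268466  205.18918189]
 [ 86.89033452 197.017082  ]
 [176.51456099 178.17369339]]
[-0.001  0.001 -0.001  0.048 -0.     0.017] dist 0.051
[-0.001  0.001 -0.001  0.085 -0.     0.03 ] dist 0.091
[-0.001  0.001 -0.001  0.105 -0.     0.037] dist 0.112
[-0.001  0.001 -0.001  0.103 -0.     0.042] dist 0.112
```

```bash
python3 - <<'E'
from h import *
go([(.4524,-.1112,.12,1.03),(.4524,-.1112,.034,1.03)])
u=np.array([np.cos(1.03),np.sin(1.03)])*-.016
go([(.4524+u[0],-.1112+u[1],.033,1.03),(.4524+u[0],-.1112+u[1],.12,1.03)])
E
```

```text
[ 0.203  0.001 -0.561 -0.05   0.086 -0.044] dist 0.109
[ 0.203  0.001 -0.561 -0.08   0.086  0.037] dist 0.123
[ 0.203  0.001 -0.561 -0.092  0.095  0.034] dist 0.137
[ 0.203  0.001 -0.561 -0.063  0.095 -0.048] dist 0.124
```

```bash
python3 steer.py '0.068 0 -0.187 -0.01 0.03 -0.03 0.2; 0.136 0 -0.373 -0.03 0.06 -0.04 0.2; 0.203 0.001 -0.561 -0.05 0.086 -0.044 0.2; 0.203 0.001 -0.561 -0.05 0.086 -0.044 0.2; 0.203 0.001 -0.561 -0.05 0.086 -0.044 0.2; 0.203 0.001 -0.561 -0.065 0.086 -0.004 0.2; 0.203 0.001 -0.561 -0.076 0.086 0.026 0.2; 0.203 0.001 -0.561 -0.08 0.086 0.037 0.2; 0.203 0.001 -0.561 -0.08 0.086 0.037 0.2; 0.203 0.001 -0.561 -0.08 0.086 0.037 0.2; 0.203 0.001 -0.561 -0.08 0.086 0.037 0.5; 0.203 0.001 -0.561 -0.08 0.086 0.037 0.5; 0.203 0.001 -0.561 -0.092 0.095 0.034 0.5; 0.203 0.001 -0.561 -0.092 0.095 0.034 0.5; 0.203 0.001 -0.561 -0.092 0.095 0.034 0.5; 0.203 0.001 -0.561 -0.092 0.095 0.034 0.2;  0.203 0.001 -0.561 -0.092 0.095 0.034 0.2; 0.203 0.001 -0.561 -0.092 0.095 0.034 0.2; 0.203 0.001 -0.561 -0.092 0.095 0.034 0.2' 40
python3 - <<'E'
from h import *
from station import manip, imaging, workorder
s=manip.observe(); F=R.from_quat(s["tcp_rot"],scalar_first=True).as_matrix(); print("grasp",s["tcp_pos"]-.019*F[:,2],"h",np.arctan2(F[1,0],F[0,0]))
h=.434; u=np.array([np.cos(h),np.sin(h)]); o=np.array([.6384,.0741])
g=lambda cx,z:(*(o+(cx-.040)*u),z,h)
go([(.444,-.125,.12,1.03),g(-.15,.097),g(-.038,.097)])
E
```

```text
clock: 6.5
tcp_pos: [0.4481, -0.1184, 0.0152]
tcp_rot: [-0.086, 0.857, 0.486, 0.152]
wrist_force: [0.5, 0.0, -1.3]
gripper_width: 0.327
finger_force: 40.0
grasp [ 0.44470841 -0.12400935  0.03303491] h 1.031370906729605
[ 0.    -0.     0.001  0.029 -0.    -0.082] dist 0.087
[-0.204 -0.     0.561  0.126 -0.039 -0.022] dist 0.134
[-0.204 -0.     0.561  0.213  0.024  0.01 ] dist 0.215
```

```bash
python3 steer.py '0 0 0 0.015 0 -0.041 0.2; 0 0 0 0.029 0 -0.082 0.2; 0 0 0 0.029 0 -0.082 0.2; -0.068 0 0.187 0.06 -0.01 -0.06 0.2; -0.136 0 0.373 0.09 -0.025 -0.04 0.2; -0.204 0 0.561 0.126 -0.039 -0.022 0.2; -0.204 0 0.561 0.126 -0.039 -0.022 0.2; -0.204 0 0.561 0.126 -0.039 -0.022 0.2; -0.204 0 0.561 0.126 -0.039 -0.022 0.2'
python3 - <<'E'
from h import *
from station import manip, imaging, workorder
ims=[]
s=manip.observe(); F=R.from_quat(s["tcp_rot"],scalar_first=True).as_matrix(); print("grasp",s["tcp_pos"]-.019*F[:,2],"h",np.arctan2(F[1,0],F[0,0]))
for n,(x0,y0,x1,y1) in dict(wrist=(80,0,560,360),scene=(270,220,390,340)).items():
    c=imaging.capture(n); f=360/(y1-y0)*1.0
    ims.append(cv2.resize(np.ascontiguousarray(c["image"][y0:y1,x0:x1,::-1]),None,fx=f,fy=f,interpolation=cv2.INTER_CUBIC)[:, :320 if n=="scene" else 480])
cv2.imwrite("pics/pre2.png",np.hstack(ims))
h=.434; u=np.array([np.cos(h),np.sin(h)]); o=np.array([.6384,.0741])
g=lambda cx,z:(*(o+(cx-.040)*u),z,h)
go([g(-.09,.097),g(-.038,.097),g(-.038,.092)])
E
```

```text
clock: 7.62
tcp_pos: [0.4712, -0.0037, 0.0784]
tcp_rot: [-0.038, 0.962, 0.212, 0.17]
wrist_force: [1.6, -0.2, -0.3]
gripper_width: 0.332
finger_force: 40.0
grasp [ 0.46526791 -0.00645745  0.09620943] h 0.434075839382014
[-0.     0.    -0.001  0.057 -0.001  0.021] dist 0.061
[-0.     0.    -0.001  0.106 -0.001  0.038] dist 0.113
[-0.     0.    -0.001  0.104 -0.001  0.043] dist 0.113
```

View pics/pre2.png

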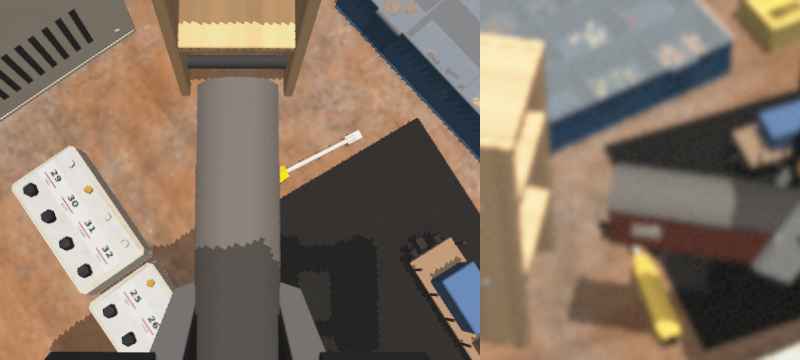

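```bash
python3 steer.py '0 0 0 0.019 0 0.007 0.2; 0 0 0 0.038 0 0.014 0.2; 0 0 0 0.057 -0.001 0.021 0.2; 0 0 0 0.074 -0.001 0.027 0.2; 0 0 0 0.09 -0.001 0.033 0.2; 0 0 0 0.106 -0.001 0.038 0.2; 0 0 0 0.106 -0.001 0.038 0.2; 0 0 0 0.106 -0.001 0.038 0.2; 0 0 0 0.105 -0.001 0.041 0.2; 0 0 0 0.105 -0.001 0.041 0.2'
python3 - <<'E'
from h import *
from station import manip, imaging, workorder
s=manip.observe(); F=R.from_quat(s["tcp_rot"],scalar_first=True).as_matrix(); print("grasp",s["tcp_pos"]-.019*F[:,2],F.T@s["wrist_force"],s["ft_torque"])
E
```

```text
clock: 8.98
tcp_pos: [0.5728, 0.0447, 0.0761]
tcp_rot: [-0.038, 0.962, 0.212, 0.17]
wrist_force: [0.0, -1.2, -0.4]
gripper_width: 0.326
finger_force: 40.0
grasp [0.5668614  0.04194541 0.09397472] [-0.59108378  1.04937086  0.23097413] [-0.0964733   0.18374422 -0.0104425 ]
```

```bash
python3 steer.py '0 0 0 0 0 0.001 0.2; 0 0 0 -0.001 0 0.002 0.2; 0 0 0 -0.001 0 0.002 0.2' ; python3 steer.py '0 0 0 0 0 0.001 0.2; 0 0 0 0 0 0.001 0.2' ; python3 steer.py '0 0 0 0 0 0.001 0.2; 0 0 0 0 0 0.001 0.2'
```

```text
clock: 9.35
tcp_pos: [0.5731, 0.0448, 0.0743]
tcp_rot: [-0.038, 0.962, 0.212, 0.17]
wrist_force: [0.5, -0.1, -1.4]
gripper_width: 0.325
finger_force: 40.0
clock: 9.6
tcp_pos: [0.5738, 0.0448, 0.0742]
tcp_rot: [-0.037, 0.962, 0.212, 0.17]
wrist_force: [-4.4, -0.7, 5.8]
gripper_width: 0.33
finger_force: 40.0
clock: 9.85
tcp_pos: [0.5745, 0.0448, 0.0741]
tcp_rot: [-0.037, 0.961, 0.212, 0.171]
wrist_force: [-7.7, -1.7, 12.1]
gripper_width: 0.328
finger_force: 40.0
```

```bash
python3 steer.py '0 0 0 0 0 -0.002 0.2; 0 0 0 0 0 -0.002 0.5; 0 0 0 0 0 -0.002 0.5; 0 0 0 0 0 -0.002 0.5; 0 0 0 -0.033 0 -0.013 0.5; 0 0 0 -0.066 0 -0.025 0.5; 0 0 0 -0.085 0 -0.031 0.5; 0 0 0 -0.085 0 -0.031 0; 0 0 0 -0.085 0 -0.031 0; 0 0 0 -0.085 0 -0.031 0; 0 0 0 -0.085 0 -0.031 0'
python3 - <<'E'
from h import *
from station import manip, imaging, workorder
s=manip.observe(); print("tcp rack x",(s["tcp_pos"][:2]-[.6384,.0741])@[np.cos(.434),np.sin(.434)],"y",(s["tcp_pos"][:2]-[.6384,.0741])@[-np.sin(.434),np.cos(.434)])
c=imaging.capture("wrist"); cv2.imwrite("pics/rel1.png",c["image"][...,::-1])
E
```

```text
clock: 11.22
tcp_pos: [0.4921, 0.0072, 0.0725]
tcp_rot: [-0.038, 0.962, 0.212, 0.17]
wrist_force: [0.0, -0.2, -0.0]
gripper_width: 0.111
finger_force: 0.0
tcp rack x -0.16088138457349999 y 0.0008657513456244647
```

View pics/rel1.png

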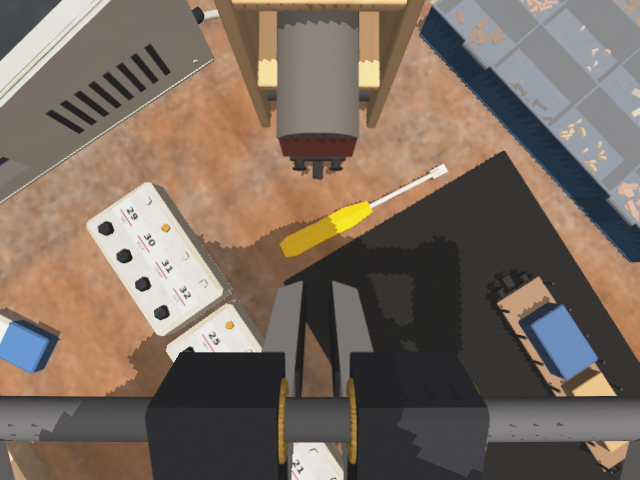

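```bash
python3 steer.py '0 0 0 0.002 0 -0.006 0; 0 0 0 0.02 0 0.001 0; 0 0 0 0.04 0 0.008 0; 0 0 0 0.047 0 0.011 0; 0 0 0 0.053 0 0.013 0; 0 0 0 0.058 0 0.014 0; 0 0 0 0.063 0 0.016 0; 0 0 0 0.066 0 0.017 0'; python3 steer.py '0 0 0 0.002 0 0.001 0; 0 0 0 0.004 0 0.001 0; 0 0 0 0.004 0 0.001 0'; python3 steer.py '0 0 0 0.002 0 0.001 0; 0 0 0 0.003 0 0.001 0; 0 0 0 0.003 0 0.001 0'
```

```text
clock: 12.28
tcp_pos: [0.5533, 0.0356, 0.079]
tcp_rot: [-0.038, 0.962, 0.212, 0.17]
wrist_force: [-0.7, -0.1, 0.7]
gripper_width: 0.005
finger_force: 0.3
clock: 12.65
tcp_pos: [0.557, 0.0373, 0.0796]
tcp_rot: [-0.038, 0.962, 0.212, 0.17]
wrist_force: [-0.3, 0.2, -0.1]
gripper_width: 0.007
finger_force: 0.1
clock: 13.02
tcp_pos: [0.5599, 0.0386, 0.0796]
tcp_rot: [-0.038, 0.962, 0.212, 0.17]
wrist_force: [0.6, 0.3, -0.4]
gripper_width: 0.002
finger_force: 0.1
```

```bash
python3 steer.py '0 0 0 0.002 0 0.001 0; 0 0 0 0.003 0 0.001 0; 0 0 0 0.003 0 0.001 0'; python3 steer.py '0 0 0 0.002 0 0.001 0; 0 0 0 0.003 0 0.001 0; 0 0 0 0.003 0 0.001 0'
python3 - <<'E'
from h import *
from station import manip, imaging, workorder
c=imaging.capture("wrist"); cv2.imwrite("pics/push1.png",c["image"][:330,150:500,::-1])
E
```

```text
clock: 13.4
tcp_pos: [0.5627, 0.04, 0.0797]
tcp_rot: [-0.038, 0.962, 0.212, 0.17]
wrist_force: [-0.7, 0.5, 0.2]
gripper_width: 0.006
finger_force: 0.1
clock: 13.78
tcp_pos: [0.5648, 0.0409, 0.0795]
tcp_rot: [-0.038, 0.962, 0.212, 0.169]
wrist_force: [-6.4, -3.6, 3.7]
gripper_width: 0.003
finger_force: 3.2
```

View pics/push1.png

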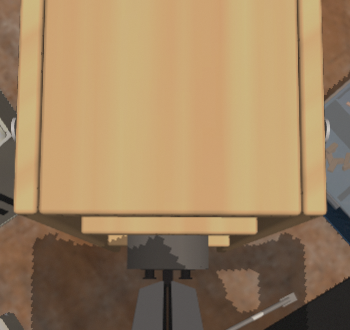

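```bash
python3 steer.py '0 0 0 -0.03 0 -0.011 0; 0 0 0 -0.056 0 -0.02 0; 0 0 0 -0.056 0 -0.02 0.55; 0 0 0 -0.074 0 -0.07 0.55;  0 0 0 -0.09 0 -0.11 0.55; 0 0 0 -0.09 0 -0.11 0.55'
python3 - <<'E'
from h import *
T=np.load("pics/top0.npz");S=np.load("pics/scene0.npz")
for t,s in (([445,306],[423,196]),):
    r=least_squares(lambda P:np.r_[(proj(T,P)-t).ravel(),(proj(S,P)-s).ravel()],[.5,-.3,.05]);print("vice",r.x,r.fun)
print([pix2(T,p,.04) for p in([392,332],[408,348],[402,320])])
a=.98;c=np.array([.5132,-.1445])-.04*np.array([np.cos(a),np.sin(a)]);print(c)
go([(*c,.13,a),(*c,.029,a)])
E
```

```text
clock: 14.58
tcp_pos: [0.4567, -0.0115, 0.1559]
tcp_rot: [-0.035, 0.961, 0.212, 0.173]
wrist_force: [-0.5, -0.3, -0.0]
gripper_width: 0.395
finger_force: 0.0
vice [ 0.5262143  -0.31798012  0.05403913] [-0.10562512  1.92212543 -1.92538957 -0.98259137]
[array([ 0.4646886 , -0.23047139]), array([ 0.4419758 , -0.26342943]), array([ 0.4905591 , -0.24546016])]
[ 0.4909191  -0.17771989]
[ 0.195 -0.004 -0.512 -0.047  0.162  0.03 ] dist 0.171
[ 0.195 -0.004 -0.512 -0.082  0.161  0.125] dist 0.22
```

```bash
python3 steer.py '0.065 0 -0.17 -0.01 0.05 0 0.55; 0.13 -0.002 -0.34 -0.03 0.1 0.01 0.55; 0.195 -0.004 -0.512 -0.047 0.162 0.03 0.55; 0.195 -0.004 -0.512 -0.047 0.162 0.03 0.55; 0.195 -0.004 -0.512 -0.047 0.162 0.03 0.55; 0.195 -0.004 -0.512 -0.047 0.162 0.03 0.55'
python3 - <<'E'
from h import *
from station import manip, imaging, workorder
c=imaging.capture("wrist"); im=c["image"][...,::-1].copy()
x,y,a,z=.5132,-.1445,.98,.02
u=np.array([np.cos(a),np.sin(a)]);v=np.array([-u[1],u[0]])
P=[np.r_[np.array([x,y])+i*.0564*u+j*.016*v,z] for i,j in((1,1),(1,-1),(-1,-1),(-1,1))]
cv2.polylines(im,[proj(c,P).astype(np.int32)],True,(0,255,0),1)
cv2.imwrite("pics/w2.png",im)
p=np.array([x,y])-.04*u; go([(*p,.029,a)])
E
```

```text
clock: 15.32
tcp_pos: [0.4922, -0.1703, 0.1075]
tcp_rot: [-0.086, 0.869, 0.464, 0.151]
wrist_force: [-0.4, -0.8, -0.1]
gripper_width: 0.553
finger_force: 0.0
[-0.009  0.001 -0.    -0.033  0.004  0.091] dist 0.097
```

View pics/w2.png

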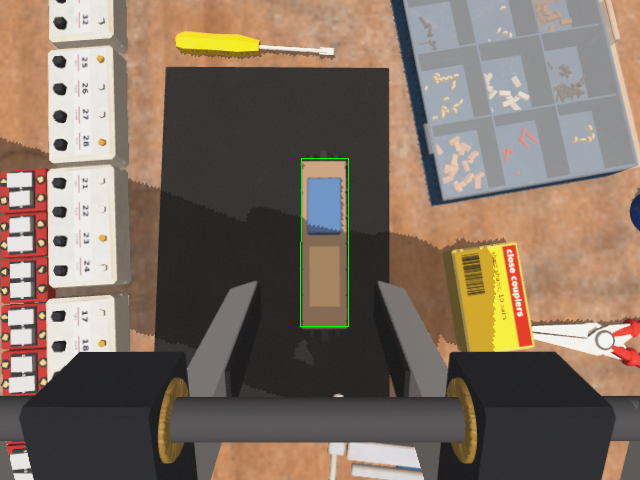

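```bash
python3 steer.py '0 0 0 -0.016 0.002 0.045 0.55; -0.009 0 0 -0.033 0.004 0.091 0.55; -0.009 0 0 -0.033 0.004 0.091 0.55; -0.009 0 0 -0.033 0.004 0.091 0.55; -0.009 0 0 -0.033 0.004 0.091 0.2; -0.009 0 0 -0.033 0.004 0.091 0.2; -0.009 0 0 -0.033 0.004 0.091 0.2; -0.009 0 0 -0.033 0.004 0.091 0.2' 40
python3 - <<'E'
from h import *
from station import manip, imaging, workorder
s=manip.observe(); F=R.from_quat(s["tcp_rot"],scalar_first=True).as_matrix(); print("grasp",s["tcp_pos"]-.019*F[:,2],"h",np.arctan2(F[1,0],F[0,0]))
h=.434; u=np.array([np.cos(h),np.sin(h)]); o=np.array([.6384,.0741])
g=lambda cx,z:(*(o+(cx-.040)*u),z,h)
# wheel height above floor 26 mm grip: z=.128+.005+.026
go([(.491,-.1777,.16,.98),g(-.16,.159),g(-.038,.159)])
E
```

```text
clock: 16.38
tcp_pos: [0.4952, -0.1735, 0.0122]
tcp_rot: [-0.081, 0.869, 0.463, 0.153]
wrist_force: [-1.7, 0.5, 7.4]
gripper_width: 0.327
finger_force: 40.0
grasp [ 0.49154871 -0.17886798  0.03009356] h 0.9794645451973516
[ 0.001  0.001 -0.001  0.045 -0.001 -0.122] dist 0.13
[-0.186  0.001  0.512  0.157 -0.119 -0.08 ] dist 0.213
[-0.186  0.001  0.512  0.255 -0.056 -0.045] dist 0.265
```

```bash
python3 steer.py '0 0 0 0.015 0 -0.041 0.2; 0 0 0 0.03 0 -0.082 0.2; 0 0 0 0.045 -0.001 -0.122 0.2; 0 0 0 0.045 -0.001 -0.122 0.2; -0.062 0 0.17 0.085 -0.04 -0.11 0.2; -0.124 0 0.34 0.12 -0.08 -0.095 0.2; -0.186 0.001 0.512 0.157 -0.119 -0.08 0.2; -0.186 0.001 0.512 0.157 -0.119 -0.08 0.2; -0.186 0.001 0.512 0.157 -0.119 -0.08 0.2; -0.186 0.001 0.512 0.157 -0.119 -0.08 0.2'
python3 - <<'E'
from h import *
from station import manip, imaging, workorder
s=manip.observe(); F=R.from_quat(s["tcp_rot"],scalar_first=True).as_matrix(); print("grasp",s["tcp_pos"]-.019*F[:,2],"h",np.arctan2(F[1,0],F[0,0]))
h=.434; u=np.array([np.cos(h),np.sin(h)]); v=np.array([-u[1],u[0]]); o=np.array([.6384,.0741])
g=lambda cx,z:(*(o+(cx-.040)*u),z,h)
go([g(-.10,.1595),g(-.038,.1595)])
c=imaging.capture("wrist"); im=c["image"]; np.savez("pics/w3.npz",**c)
hsv=cv2.cvtColor(im,cv2.COLOR_RGB2HSV)
m=cv2.inRange(hsv,(105,100,60),(120,255,255)); n,l,st,ce=cv2.connectedComponentsWithStats(m)
for i in range(1,n):
    if st[i,4]>150: print(st[i],ce[i])
# expected front crate / front end
gp=(s["tcp_pos"]-.019*F[:,2])[:2]; zb=(s["tcp_pos"]-.019*F[:,2])[2]-.027
print(proj(c,[np.r_[gp+d*u+j*v,zb+zz] for d,zz in((.0964,.017),(.086,.035),(.046,.035)) for j in(.013,-.013)]))
E
```

```text
clock: 17.62
tcp_pos: [0.4628, -0.0074, 0.1391]
tcp_rot: [-0.038, 0.962, 0.212, 0.169]
wrist_force: [0.0, -0.4, -1.0]
gripper_width: 0.329
finger_force: 39.9
grasp [ 0.4569434  -0.0101219   0.15697448] h 0.4334736908396507
[-0.001  0.002 -0.     0.057 -0.     0.018] dist 0.06
[-0.001  0.002 -0.     0.116 -0.     0.039] dist 0.122
[399  28  29  42 396] [412.42929293  46.56818182]
[ 433   73  149  149 1974] [505.48024316 146.82168186]
[ 291  125   52   88 4306] [316.02693915 166.75963771]
[  62  269   48   40 1079] [ 84.45690454 287.84708063]
[[290.09062754 100.93957893]
 [346.86040162 100.89716821]
 [287.15843072 107.69335997]
 [350.02025857 107.64762062]
 [286.62016976 203.4175875 ]
 [350.67877987 203.38638161]]
```

```bash
python3 - <<'E'
from h import *
from station import manip, imaging, workorder
def corners(im,near=None):
    m=cv2.inRange(cv2.cvtColor(im,cv2.COLOR_RGB2HSV),(105,100,60),(120,255,255)); n,l,st,ce=cv2.connectedComponentsWithStats(m)
    i=min(range(1,n),key=lambda i:np.hypot(*(ce[i]-near))+(1e3 if st[i,4]<80 else 0))
    k=(l==i).astype(np.uint8); hull=cv2.convexHull(cv2.findContours(k,0,1)[0][0])
    print(st[i]); return cv2.boxPoints(cv2.minAreaRect(hull)),hull[:,0]
T=np.load("pics/top0.npz"); b,_=corners(T["image"],np.array([342,290])); print(b)
a=.98;U=np.array([np.cos(a),np.sin(a)]);V=np.array([-U[1],U[0]]);C=np.array([.5132,-.1445])
loc=np.array([[ (pix2(T,p,.038)-C)@U,(pix2(T,p,.038)-C)@V] for p in b]); print("crate local",loc.round(4))
W=np.load("pics/w3.npz"); b3,hl=corners(W["image"],np.array([316,167])); print(b3)
h=.4335;u=np.array([np.cos(h),np.sin(h)]);v=np.array([-u[1],u[0]])
gp=np.array([.49155,-.17887]);off=(gp-C)@U;print("grasp offset",off)
f0,r0=loc[:,0].max(),loc[:,0].min()
pts3=np.array([[f0,.0115],[f0,-.0115],[r0,-.0115],[r0,.0115]])
def P(q):
    pitch,sh,lat=q
    X=pts3[:,0]-off; Z=.035-.027
    x=X*np.cos(pitch)-Z*np.sin(pitch)+sh; z=X*np.sin(pitch)+Z*np.cos(pitch)
    return np.c_[gp3[:2]+x[:,None]*u+(pts3[:,1]+lat)[:,None]*v,gp3[2]+z]
gp3=np.array([.45694,-.01012,.15697])
o=sorted(b3.tolist(),key=lambda p:p[1]); F=sorted(o[:2]);B=sorted(o[2:]); obs=np.array([F[0],F[1],B[1],B[0]])
print("pred level",proj(W,P([0,0,0])).round(1))
r=least_squares(lambda q:(proj(W,P(q))-obs).ravel(),[0,0,0]);print(r.x,r.fun.round(1))
E
```

```text
[333 281  19  20 206]
[[332.  288. ]
 [340.  280. ]
 [352.5 292.5]
 [344.5 300.5]]
crate local [[ 0.0385  0.0125]
 [ 0.0389 -0.0098]
 [ 0.0049 -0.0094]
 [ 0.0047  0.0127]]
[ 291  125   52   88 4306]
[[291. 125.]
 [342. 125.]
 [342. 212.]
 [291. 212.]]
grasp offset -0.04060373276129764
pred level [[290.8 122.9]
 [346.6 122.9]
 [347.  205.1]
 [290.4 205.1]]
[ 0.04127919 -0.00220942  0.00089028] [-2.9  1.3  3.   1.3  3.2 -1.3 -3.2 -1.3]
```

```bash
python3 steer.py '0 0 0 0.02 0 0.006 0.2; 0 0 0 0.04 0 0.013 0.2; 0 0 0 0.05 0 0.017 0.2; 0 0 0 0.057 0 0.019 0.2; 0 0 0 0.064 0 0.022 0.2; 0 0 0 0.064 0 0.022 0.2'; python3 steer.py '0 0 0 0.01 0 0.004 0.2; 0 0 0 0.02 0 0.007 0.2; 0 0 0 0.02 0 0.007 0.2'; python3 steer.py '0 0 0 0.01 0 0.004 0.2; 0 0 0 0.02 0 0.007 0.2; 0 0 0 0.03 0 0.011 0.2; 0 0 0 0.03 0 0.011 0.2'
```

```text
clock: 18.42
tcp_pos: [0.5245, 0.0215, 0.1411]
tcp_rot: [-0.038, 0.962, 0.212, 0.17]
wrist_force: [-0.2, 0.2, -1.6]
gripper_width: 0.325
finger_force: 39.9
clock: 18.8
tcp_pos: [0.5443, 0.0308, 0.1416]
tcp_rot: [-0.038, 0.962, 0.212, 0.17]
wrist_force: [-0.5, 0.8, -0.4]
gripper_width: 0.327
finger_force: 39.9
clock: 19.3
tcp_pos: [0.5732, 0.0442, 0.1413]
tcp_rot: [-0.038, 0.962, 0.212, 0.17]
wrist_force: [-0.2, 0.7, -1.5]
gripper_width: 0.329
finger_force: 39.9
```

```bash
python3 steer.py '0 0 0 -0.001 0 0.002 0.2; 0 0 0 -0.001 0 0.003 0.2; 0 0 0 -0.001 0 0.003 0.2'; python3 steer.py '0 0 0 0 0 0.001 0.2; 0 0 0 0 0 0.001 0.2';  python3 steer.py '0 0 0 0 0 0.001 0.2; 0 0 0 0 0 0.001 0.2'
```

```text
clock: 19.68
tcp_pos: [0.5725, 0.0438, 0.138]
tcp_rot: [-0.038, 0.962, 0.212, 0.17]
wrist_force: [-0.6, -0.3, -0.8]
gripper_width: 0.33
finger_force: 39.9
clock: 19.92
tcp_pos: [0.573, 0.044, 0.1373]
tcp_rot: [-0.037, 0.962, 0.212, 0.17]
wrist_force: [0.4, -0.1, -1.5]
gripper_width: 0.331
finger_force: 39.9
clock: 20.18
tcp_pos: [0.5738, 0.0441, 0.1372]
tcp_rot: [-0.037, 0.962, 0.212, 0.17]
wrist_force: [-2.8, -1.6, 4.8]
gripper_width: 0.327
finger_force: 40.0
```

```bash
python3 steer.py '0 0 0 0 0 -0.001 0.2; 0 0 0 0 0 -0.001 0.5; 0 0 0 0 0 -0.001 0.5; 0 0 0 0 0 -0.001 0.5; 0 0 0 -0.033 0 -0.013 0.5; 0 0 0 -0.066 0 -0.025 0.5; 0 0 0 -0.085 0 -0.031 0.5; 0 0 0 -0.085 0 -0.033 0; 0 0 0 -0.085 0 -0.033 0; 0 0 0 -0.085 0 -0.033 0; 0 0 0 -0.085 0 -0.033 0; 0 0 0 -0.085 0 -0.033 0'
python3 - <<'E'
from h import *
from station import manip, imaging, workorder
h=.434;u=np.array([np.cos(h),np.sin(h)]);v=np.array([-u[1],u[0]]);o=np.array([.6384,.0741])
c=imaging.capture("wrist");im=c["image"];np.savez("pics/w4.npz",**c)
m=cv2.inRange(cv2.cvtColor(im,cv2.COLOR_RGB2HSV),(105,100,60),(120,255,255));n,l,st,ce=cv2.connectedComponentsWithStats(m)
print([ (st[i].tolist(),ce[i].round().tolist()) for i in range(1,n) if st[i,4]>100])
# predicted crate/deck corners, wagon centre at rack x=-.036
for nm,d,z in(("deck rear",-.0564,.145),("deck mid",-.02,.145)): print(nm,proj(c,[np.r_[o+(-.036+d)*u+j*v,z] for j in(.014,-.014)]).round().tolist())
for r in range(100,330,12): print(r,[tuple(int(q) for q in im[r,x]) for x in (290,318,345)])
E
```

```text
clock: 21.68
tcp_pos: [0.4908, 0.006, 0.1381]
tcp_rot: [-0.038, 0.962, 0.212, 0.17]
wrist_force: [-0.2, 1.0, 1.1]
gripper_width: 0.017
finger_force: 0.0
[([401, 68, 27, 33, 336], [414.0, 84.0]), ([437, 112, 102, 103, 1330], [487.0, 164.0]), ([528, 216, 60, 46, 528], [560.0, 243.0]), ([60, 309, 49, 41, 1165], [83.0, 328.0])]
deck rear [[289.0, 144.0], [350.0, 144.0]]
deck mid [[289.0, 67.0], [349.0, 67.0]]
100 [(193, 153, 121), (231, 193, 138), (193, 154, 121)]
112 [(193, 155, 121), (99, 81, 60), (193, 155, 121)]
124 [(194, 155, 122), (193, 155, 121), (193, 154, 121)]
136 [(194, 156, 123), (193, 154, 122), (193, 154, 121)]
148 [(192, 154, 120), (193, 154, 121), (194, 155, 123)]
160 [(183, 142, 113), (69, 63, 62), (165, 132, 104)]
172 [(170, 135, 108), (69, 63, 62), (171, 133, 106)]
184 [(175, 135, 107), (178, 131, 97), (174, 134, 104)]
196 [(164, 120, 89), (183, 135, 100), (183, 138, 103)]
208 [(167, 117, 83), (182, 129, 90), (179, 132, 99)]
220 [(114, 83, 61), (114, 80, 56), (242, 216, 34)]
232 [(120, 86, 61), (186, 148, 33), (188, 149, 29)]
244 [(176, 140, 42), (191, 152, 31), (84, 63, 47)]
256 [(124, 99, 55), (121, 87, 62), (36, 36, 34)]
268 [(114, 86, 66), (39, 37, 35), (38, 36, 36)]
280 [(81, 62, 48), (38, 37, 35), (35, 32, 30)]
292 [(119, 115, 112), (38, 34, 33), (119, 114, 112)]
304 [(119, 115, 112), (37, 35, 34), (119, 114, 113)]
316 [(118, 114, 112), (34, 35, 33), (119, 114, 112)]
328 [(119, 114, 112), (93, 70, 56), (119, 114, 112)]
```

```bash
python3 steer.py '0 0 0 0.001 0 -0.004 0; 0 0 0 0.02 0 0.003 0; 0 0 0 0.04 0 0.010 0; 0 0 0 0.047 0 0.013 0; 0 0 0 0.053 0 0.015 0; 0 0 0 0.058 0 0.016 0; 0 0 0 0.063 0 0.018 0; 0 0 0 0.068 0 0.02 0; 0 0 0 0.071 0 0.021 0'; python3 steer.py '0 0 0 0.002 0 0.001 0; 0 0 0 0.003 0 0.001 0; 0 0 0 0.003 0 0.001 0'; python3 steer.py '0 0 0 0.002 0 0.001 0; 0 0 0 0.002 0 0.001 0'; python3 steer.py '0 0 0 0.002 0 0.001 0; 0 0 0 0.002 0 0.001 0'
```

```text
clock: 22.85
tcp_pos: [0.5579, 0.037, 0.1428]
tcp_rot: [-0.038, 0.962, 0.212, 0.17]
wrist_force: [-0.8, -0.1, 0.3]
gripper_width: 0.005
finger_force: 0.4
clock: 23.22
tcp_pos: [0.5606, 0.0383, 0.1428]
tcp_rot: [-0.038, 0.962, 0.212, 0.17]
wrist_force: [-0.5, -0.3, 0.4]
gripper_width: 0.007
finger_force: 0.1
clock: 23.48
tcp_pos: [0.5621, 0.039, 0.1426]
tcp_rot: [-0.037, 0.962, 0.212, 0.169]
wrist_force: [-4.3, -2.3, 3.2]
gripper_width: 0.003
finger_force: 2.5
clock: 23.72
tcp_pos: [0.5627, 0.0393, 0.1424]
tcp_rot: [-0.037, 0.962, 0.213, 0.167]
wrist_force: [-17.5, -7.4, 11.7]
gripper_width: 0.004
finger_force: 9.3
```

```bash
python3 steer.py '0 0 0 -0.03 0 -0.011 0; 0 0 0 -0.06 0 -0.022 0; 0 0 0 -0.09 0 -0.033 0; 0 0 0 -0.12 0 -0.07 0; 0 0 0 -0.12 0 -0.07 0; 0 0 0 -0.12 0 -0.07 0; 0 0 0 -0.12 0 -0.07 0'
python3 - <<'E'
from h import *
from station import manip, imaging, workorder
def yel(im):
    m=cv2.inRange(cv2.cvtColor(im,cv2.COLOR_RGB2HSV),(22,150,120),(32,255,255));n,l,st,ce=cv2.connectedComponentsWithStats(m)
    return [(int(st[i,4]),ce[i].round(1).tolist()) for i in range(1,n) if st[i,4]>40]
for n in("scene","top"): print(n,yel(np.load(f"pics/{n}0.npz")["image"]),yel(imaging.capture(n)["image"]))
# dark/brown blob outlines beyond the mouth in the wrist view: predicted rear edges
c=imaging.capture("wrist");im=c["image"];h=.434;u=np.array([np.cos(h),np.sin(h)]);v=np.array([-u[1],u[0]]);o=np.array([.6384,.0741])
print("pred deck rear",proj(c,[np.r_[o-.070*u,.145]]),"box roof rear",proj(c,[np.r_[o-.070*u,.112]]))
x=int(proj(c,[np.r_[o-.07*u,.13]])[0,0])
for r in range(0,240,8): print(r,im[r,x-12].tolist(),im[r,x+12].tolist())
E
```

```text
clock: 24.6
tcp_pos: [0.4406, -0.0168, 0.1661]
tcp_rot: [-0.038, 0.962, 0.212, 0.169]
wrist_force: [-0.4, 0.1, -0.6]
gripper_width: 0.001
finger_force: 0.0
scene [] []
top [(157, [427.5, 203.6]), (680, [400.6, 277.1]), (201, [270.5, 276.4])] [(43, [521.6, 141.0]), (158, [427.4, 203.7]), (684, [400.7, 277.2]), (159, [273.0, 274.5])]
pred deck rear [[320.00316105  18.55329836]] box roof rear [[319.74324536  50.56234373]]
0 [203, 162, 127] [203, 163, 128]
8 [203, 162, 127] [204, 164, 129]
16 [203, 162, 127] [204, 163, 129]
24 [48, 44, 42] [47, 43, 43]
32 [36, 33, 32] [36, 32, 33]
40 [93, 87, 82] [94, 88, 83]
48 [54, 51, 48] [54, 50, 49]
56 [87, 49, 41] [78, 45, 36]
64 [85, 48, 39] [86, 49, 40]
72 [82, 58, 52] [83, 54, 47]
80 [35, 33, 33] [36, 33, 34]
88 [126, 98, 76] [120, 96, 77]
96 [126, 98, 78] [140, 110, 88]
104 [187, 145, 115] [189, 145, 112]
112 [186, 148, 120] [173, 142, 118]
120 [185, 148, 120] [182, 140, 108]
128 [191, 148, 117] [196, 148, 114]
136 [202, 151, 113] [197, 142, 103]
144 [193, 136, 98] [190, 138, 99]
152 [182, 128, 88] [190, 139, 100]
160 [180, 125, 86] [227, 183, 75]
168 [179, 123, 82] [246, 234, 39]
176 [245, 226, 39] [242, 226, 47]
184 [246, 237, 63] [196, 137, 93]
192 [183, 132, 89] [56, 52, 51]
200 [198, 144, 103] [58, 54, 53]
208 [57, 56, 53] [57, 56, 51]
216 [39, 36, 36] [40, 38, 37]
224 [40, 39, 37] [39, 38, 37]
232 [40, 37, 36] [40, 37, 37]
```

```bash
python3 -c "
from station import manip, imaging, workorder
print(workorder.finish_job())"
```

```text
the job is handed in; nothing more can be done
None
```

I put the box wagon in the lower tier and the flat wagon in the upper tier, each upright and pushed in until it met the back panel, and handed the job in after about 25 s of robot time. The hand-in gave no verdict. The carton and bottle look unmoved in the last top image; the arm partly hid the screwdriver there, but nothing went near it.

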